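Free the taper plug and open the stamp box

TASK

The grey box's sliding lid is locked by the tapered plug with the cross bar, and the plug is stuck in its seat. Twist the plug by its bar, in either direction, to break it free, pull it out and stand it upright in the shallow tray; then slide the lid fully open to its stop by its rib, so that the rubber stamp inside can be reached. Leave the calculator, the keys and the glue bottle where they are.

Things in the scene. Friction and masses are not known exactly. Their poses are not given: they have to be found in the camera images.
- lock_box: Grey steel box fixed to the table, 110 (its x) x 200 (its y) x 56 mm high, covered by a sliding lid. Origin at the centre of its underside on the table. The taper socket is in its +y half, centred at x 0, y +55 mm; the stamp lies in a store in the -y half.
- lid (a joint): Opening of the aluminium lid in m: 0 shut, 0.10 fully open at its stop. It slides along the box's +y, past the box's +y end; top face 61 mm above the table. Sliding takes about 3 N; it stays where it is left. The plug passes through a 68 mm hole in it, so it cannot slide more than a few mm while the plug is in.
- lid_rib (a point): Centre of the upright rib on the lid (moves with the lid): 80 mm long (along the box's x), 10 mm thick (along the box's y), 22 mm high, 72 mm above the table; with the lid shut it is at the box's y -80 mm. Axes as the box. Push its -y face towards +y, or pinch it across its 10 mm.
- plug_bar (a point): Centre of the cross bar of the loose steel plug (0.18 to 0.35 kg). Bar 150 mm long along this point's x, 14 mm thick (y), 16 mm high (z, up), its centre 104 mm above the table while seated; at the start it lies along the box's x (within 0.02 rad). Below it a 22 mm thick neck, then from 34 mm below this point a steel taper, 66 mm across at its top.
- plug_foot (a point): Centre of the plug's flat foot, 40 mm across, 86 mm below the bar's centre, 18 mm above the table while seated. A straight pull does not free the plug (2 mm play). Turning it about its upright axis takes about 0.3 to 0.6 N m, 5 to 10 N at 60 mm out on the bar. It is free once turned about 0.6 rad either way, stops at about 0.9 rad, and then comes straight up; 45 mm of lift clears the box.
- tray: Shallow grey plastic tray fixed to the table, 130 x 130 x 22 mm, walls and floor 4 mm thick; origin at the centre of its underside. The plug stands stably on its foot on the tray's floor.
- calculator_mid (a point): Centre of the calculator lying flat, 140 x 85 x 18 mm; leave alone.
- keys_mid (a point): Centre of the bunch of keys with a red tag lying flat, 84 x 118 x 8 mm; leave alone.
- glue_bottle_mid (a point): Centre of the standing glue bottle, 44 mm across, 128 mm high; leave alone.

How it is judged:
By the outcome, as a careful person would: the job done as asked, in the order asked, and still so for the second after the job is handed in, with the robot touching nothing.
It also fails if it takes over 58 s, if anything falls off the work surface, if the arm or the gripper's body presses on something with over 40 N, if the wrist force passes 120 N, or if a joint passes its speed limit or range.

ROBOT

A 6-joint arm with a two-finger parallel gripper is mounted at the origin on a cart in front of the work surface, level with it; the furniture and walls round the work are solid. World frame = base frame: x ahead of the robot, y to its left, z up, the work surface at z = 0. Lengths are in mm, angles in rad, forces in N, time in s.
With the tool pointing down it reaches from about 350 to 875 mm from the base axis. Payload 4.2 kg.
Tool frame: the origin (TCP) lies at the very end of the fingers, on their centre line; the grasp point (between the pads) lies 19 mm behind it; z points along the fingers, y is the line along which they close (so a half turn about z gives the same grasp; the last joint's range is limited). The gripper opens to 85 mm and grips with 20 to 120 N. Pads are 22 mm wide; open, the fingers measure 114 mm over their backs; the gripper's body (76 mm by 85 mm) begins 54 mm behind the grasp point. The pads swing forward as they close: fully open they stand 13 mm farther back than shut.
Start: joints at [1.557, 0.385, 0.008, 0, -1.194, -0.259], TCP at [168.361, 601.875, 231.312] pointing down, gripper open.
Joint ranges: [-3.14, 3.14], [-1.21, 2.06], [-1.07, 1.41], [-3.16, 2.05], [-2.99, -0.16], [-3.1, 3.1]. Speed limits (rad/s): [2.79, 2.79, 3.14, 3.14, 3.14, 3.14].

INTERFACE

Orientations are given as a unit quaternion [x, y, z, w].
In Python, from bench import read_state, get_image, camera_model, job_done gives the robot as it stands.
- The arm moves only by the shell command python3 -m handwheel 'ROWS'. ROWS is JSON, a list of rows, each a list of 7 numbers: the shift along the tool's x, y, z in m, then the turn, a rotation vector about the tool's x, y, z in rad, then the gripper's target within -1 to 1 (fully open at 1, half-way at 0, shut at -1). In form: [[dx, dy, dz, wx, wy, wz, jaw], ...]. A call has 1 to 10 rows; each row is the pose to reach, as a shift and turn from the pose commanded when the call began, along the tool's axes at that moment; what a row does not reach only later rows make up. A row lasts 1/8 s, in which the tool goes at most 62.5 mm and 10.7 degrees, less where a joint would pass 70% of its speed; a pose out of reach is approached as far as the arm can. A call with a gripper value outside its range is refused whole. The fingers move at their own pace and stop on an object; the grip force is fixed at half the most. Time passes only in rows, so rows that repeat a pose let the fingers close. It gives the time, the measured TCP pose, the force, the opening and the grip force at its end, in the units of the state.
- read_state(): the state, without advancing time (a new reading comes with each control period).
- get_image(name): name is "side" or "top" or "wrist"; returns (picture, depth): 480x640x3 uint8, blue, green, red; 480x640 float32, mm along the optical axis (not along the pixel's ray), 0 where there is no reading.
- camera_model(name): a dict with "K" (3x3 intrinsics, pixels), "rvec" (rotation vector, rad) and "tvec" (3), from world to camera coordinates, as OpenCV has them; the wrist camera has in their place "hand_eye" (4x4, takes a point from camera to tool coordinates, whose origin is the TCP and whose axes are the flange's). Camera axes: x right, y down, z forward; pixel columns grow to the right and rows downward; lengths in mm; the calibration is good to about 2 mm. The wrist camera is an equidistant fisheye: a pixel r from the principal point sees the ray r / f radians off the axis. A picture is of the moment at which its call begins: read the wrist's pose just before it. camera_model takes no time and is no camera call.
- job_done(): hands the job in; it is judged then, once.
The state is a dict: "clock": time; "joints": joint angles; "joint_vel": joint speeds; "joint_efforts": joint torques, N m; "position": TCP position; "ee_rot": TCP orientation; "contact_force": force on the tool from outside, world axes, zero at the start; "wrist_torque": the same for the moment, N m; "gripper_width": finger opening in mm; "grasp_force": force on a finger pad.
Only numpy, scipy, OpenCV 4.12 (cv2) and the standard library are available. Lean on these libraries where they do the work, as an engineer would, in place of code of your own. Each camera call takes 0.05 s, during which the arm holds its last target. There are 200 camera calls.

## Working session

There is one attempt and no reset: what is moved stays moved. The work goes in short steps, Python scripts to look and compute and a shell command to move; the robot and the scene stay as the last step left them, time stands still between calls to the robot, and variables do not carry over. Pictures are saved under pics/ and viewed, at most 13 in all, crops included, and the job is handed in when it is done.

```bash
mkdir -p pics
cat > h.py <<'E'
import numpy as np,cv2
from bench import *
from scipy.spatial.transform import Rotation as R
def snap(n,f):
    p,d=get_image(n); cv2.imwrite('pics/'+f+'.png',p); np.save('pics/'+f+'.npy',d); return p,d
def world(n,d,u,v,z=None):
    m=camera_model(n);K=np.array(m['K']);r=R.from_rotvec(np.ravel(m['rvec'])).as_matrix();t=np.ravel(m['tvec'])
    ray=np.linalg.inv(K)@[u,v,1]
    if z is None:
        w=d[int(v)-1:int(v)+2,int(u)-1:int(u)+2];return r.T@(ray*np.median(w)-t)
    c=-r.T@t;q=r.T@ray;return c+q*(z-c[2])/q[2]
E
python3 - <<'E'
from h import *
for n in('top','side'):
    snap(n,n+'0')
s=read_state();print(s)
for n in('top','side'): m=camera_model(n);print(m)
E
```

```text
{'clock': 0.1, 'joints': array([ 1.55659698e+00,  3.85487367e-01,  6.74265030e-03, -4.29876484e-04,
       -1.19402237e+00, -2.58571291e-01]), 'joint_vel': array([ 0.00086405, -0.00227121,  0.00344646,  0.00178981, -0.00021702,
        0.00021599]), 'joint_efforts': array([-1.87560759e-04, -3.93318129e+01,  1.88928080e+01,  4.19797406e+00,
       -2.60230241e-03,  5.98957641e-06]), 'position': array([168.23679379, 601.37508703, 230.31932921]), 'ee_rot': array([ 9.90702647e-01, -1.36041368e-01, -7.81940618e-05,  1.00238275e-03]), 'contact_force': array([ 0.01913262,  0.15148772, -0.57482195]), 'wrist_torque': array([-0.01345122,  0.01303748, -0.00946261]), 'grasp_force': 0.0, 'gripper_width': 85.53102758245208}
{'K': array([[560.31672554,   0.        , 315.1993764 ],
       [  0.        , 560.31672554, 240.65883173],
       [  0.        ,   0.        ,   1.        ]]), 'rvec': array([ 2.21209621, -1.76277126,  0.34440764]), 'tvec': array([ -15.71385209,  534.24911078, 1426.95266095])}
{'K': array([[541.15173056,   0.        , 305.50245155],
       [  0.        , 541.15173056, 245.2801433 ],
       [  0.        ,   0.        ,   1.        ]]), 'rvec': array([ 2.30662953,  0.00944207, -0.01236787]), 'tvec': array([-520.932238  ,  138.95946241, 1221.32160439])}
```

View pics/top0.png

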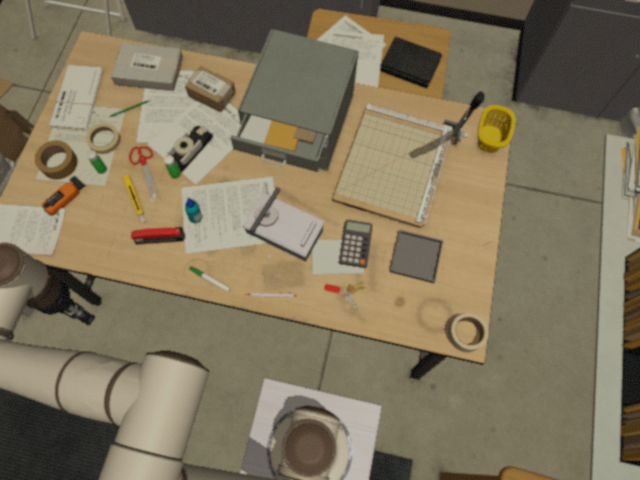

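View pics/side0.png

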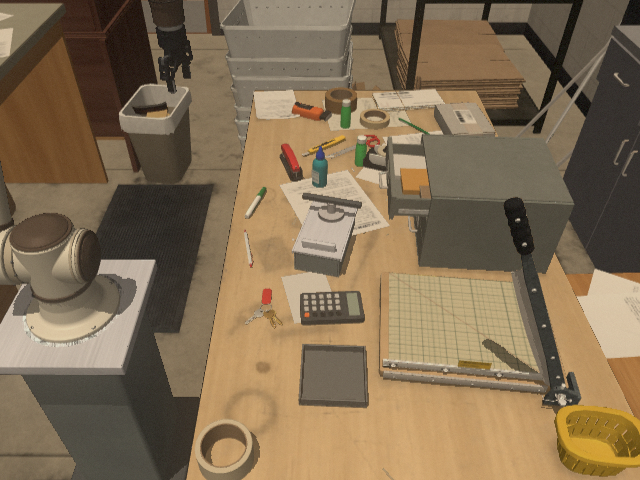

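The top view shows the box near (284,226), the bar near (262,207), the tray near (416,256), the calculator near (355,244), the keys near (345,292) and the glue at (193,211). I'll enlarge both views to read the corners.

Run:
```python
from h import *
p=cv2.imread('pics/top0.png');cv2.imwrite('pics/c1.png',cv2.resize(p[175:275,235:335],None,fx=6,fy=6,interpolation=cv2.INTER_CUBIC))
p=cv2.imread('pics/side0.png');cv2.imwrite('pics/c2.png',cv2.resize(p[180:280,280:380],None,fx=6,fy=6,interpolation=cv2.INTER_CUBIC))
d=np.load('pics/top0.npy');ds=np.load('pics/side0.npy')
for q in[(395,232),(442,240),(434,281),(390,272)]:print('tray',world('top',d,*q,22).round())
for q in[(303,347),(366,347),(367,404),(301,404)]:print('trayS',world('side',ds,*q,22).round())
print('glue',world('side',ds,320,170).round(),'calc',world('top',d,355,244).round(),'keys',world('top',d,345,290,4).round())
```

```text
tray [ 634. -109.   22.]
tray [ 640. -246.   22.]
tray [ 512. -241.   22.]
tray [ 510. -116.   22.]
trayS [ 517. -125.   22.]
trayS [ 646. -124.   22.]
trayS [ 639. -256.   22.]
trayS [ 515. -257.   22.]
glue [557. 454.  61.] calc [573.  -3.  17.] keys [435.  -3.   4.]
```

View pics/c1.png

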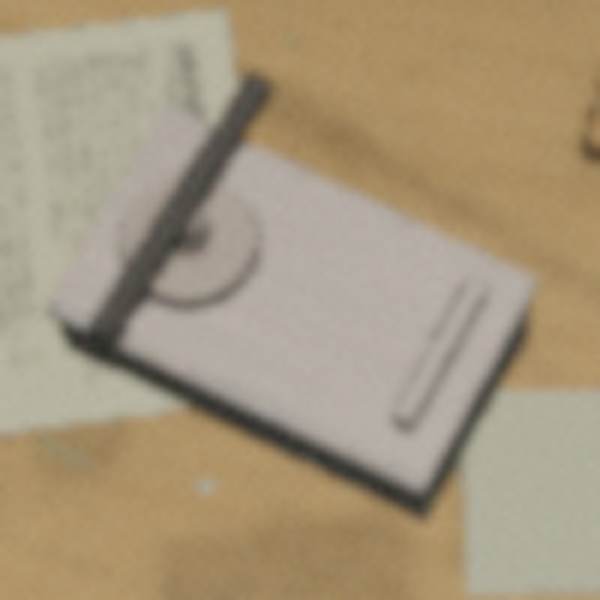

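View pics/c2.png

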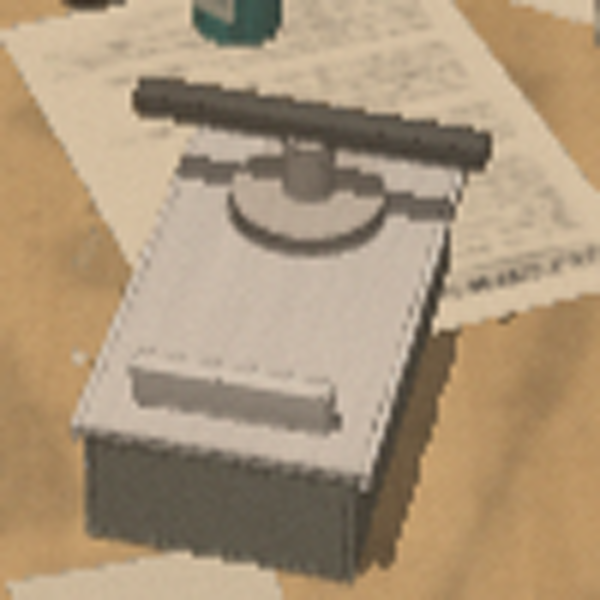

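Run:
```python
from h import *
T=lambda u,v,z:world('top',None,235+u/6,175+v/6,z).round(1)
S=lambda u,v,z:world('side',None,280+u/6,180+v/6,z).round(1)
print('lid',[T(*q,61) for q in[(175,108),(53,312),(420,500),(535,280)]])
b=[T(*q,112) for q in[(258,78),(100,336)]];print('bar',b,(b[0]+b[1])/2,np.hypot(*(b[0]-b[1])[:2]))
b=[S(*q,104) for q in[(137,94),(489,150)]];print('barS',b,(b[0]+b[1])/2,np.hypot(*(b[0]-b[1])[:2]))
b=[T(*q,83) for q in[(482,284),(402,418)]];print('rib',b,(b[0]+b[1])/2)
b=[S(*q,83) for q in[(130,362),(335,390)]];print('ribS',b,(b[0]+b[1])/2)
print('lidS',[S(*q,61) for q in[(200,130),(75,430),(365,482),(468,172)]])
s=read_state();print(R.from_quat(s['ee_rot']).as_matrix().round(3))
```

```text
lid [array([652.5, 285.1,  61. ]), array([535.7, 313.8,  61. ]), array([482.6, 123.2,  61. ]), array([602.9,  95.4,  61. ])]
bar [array([652.7, 240.7, 112. ]), array([509.3, 278.4, 112. ])] [581.   259.55 112.  ] 148.27289030702818
barS [array([511.9, 279.1, 104. ]), array([655.9, 241.7, 104. ])] [583.9 260.4 104. ] 148.7775520701964
rib [array([585.9, 117.5,  83. ]), array([512.1, 138.4,  83. ])] [549.   127.95  83.  ]
ribS [array([511.1, 134.7,  83. ]), array([590.1, 118.8,  83. ])] [550.6  126.75  83.  ]
lidS [array([538.3, 310.6,  61. ]), array([489.7, 119.5,  61. ]), array([601.3,  90.8,  61. ]), array([652.3, 281.7,  61. ])]
[[ 0.963 -0.27  -0.   ]
 [-0.27  -0.963 -0.002]
 [ 0.     0.002 -1.   ]]
```

The two views agree: bar centre is about (582.5, 260), box yaw is -0.255 and the rib is at (549, 128). The tray centre is about (577, -188). I'll move above the bar.

```bash
python3 -m handwheel '[[0.06,0.027,0,0,0,0,1],[0.12,0.053,0,0,0,0,1],[0.17,0.075,0,0,0,0,1],[0.22,0.097,0,0,0,0,1],[0.27,0.119,0,0,0,0,1],[0.32,0.141,0,0,0,0,1],[0.37,0.163,0,0,0,0,1],[0.43,0.19,0,0,0,0,1],[0.491,0.217,0.03,0,0,-0.018,1],[0.491,0.217,0.03,0,0,-0.018,1]]'
python3 -m handwheel '[[0,0,0,0,0,0,1],[0,0,0,0,0,0,1]]'
python3 - <<'E'
from h import *
s=read_state();snap('wrist','w1');print(s['position'],s['ee_rot'],s['joints'],s['clock']);print(camera_model('wrist'))
E
```

```text
clock: 1.35
position: [583.7, 257.4, 198.3]
ee_rot: [0.992, -0.129, -0.002, 0.002]
contact_force: [0.4, -0.1, 0.7]
gripper_width: 85.6
grasp_force: 0.0
clock: 1.6
position: [582.2, 261.7, 202.0]
ee_rot: [0.992, -0.126, 0.0, -0.0]
contact_force: [0.1, 0.5, 0.2]
gripper_width: 85.3
grasp_force: 0.0
[582.22047727 261.72001635 202.04575313] [ 9.91989807e-01 -1.26316779e-01  3.85477572e-04 -3.80877550e-04] [ 6.75495044e-01  4.26955495e-01 -9.89097329e-04  2.71169221e-05
 -1.14176821e+00  6.41979716e-01] 1.6
{'K': array([[371.64829954,   0.        , 315.11356585],
       [  0.        , 371.64829954, 243.90450485],
       [  0.        ,   0.        ,   1.        ]]), 'hand_eye': array([[ 4.36520476e-04, -9.58673989e-01, -2.84506578e-01,
         7.34468105e+01],
       [ 9.99999508e-01,  6.71800607e-04, -7.29394404e-04,
         9.72258952e-01],
       [ 8.90383135e-04, -2.84506120e-01,  9.58673810e-01,
        -1.42050974e+02],
       [ 0.00000000e+00,  0.00000000e+00,  0.00000000e+00,
         1.00000000e+00]])}
```

View pics/w1.png

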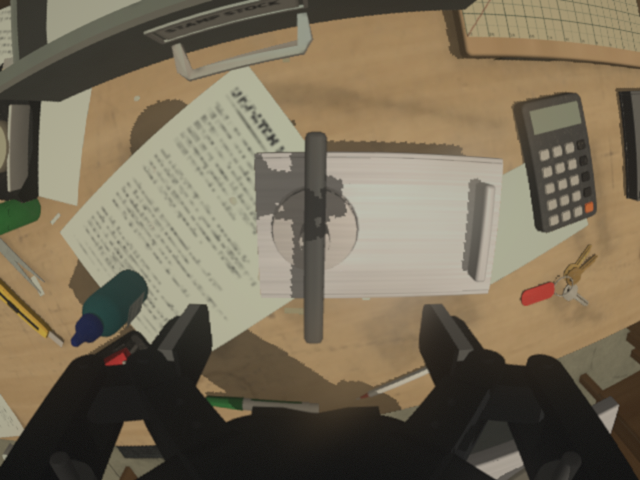

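The wrist view shows the bar running from (316,134) to (314,340), parallel to the pads, with the plug disc centred near (315,229). I'll compute its centre from these.

```bash
cat >> h.py <<'E'
def wworld(pos,q,u,v,z):
    m=camera_model('wrist');K=m['K'];H=np.array(m['hand_eye']);x=(u-K[0,2])/K[0,0];y=(v-K[1,2])/K[1,1]
    th=np.hypot(x,y);ray=np.array([x/th*np.sin(th),y/th*np.sin(th),np.cos(th)])
    Q=R.from_quat(q).as_matrix();c=Q@H[:3,3]+pos;r=Q@H[:3,:3]@ray;return c+r*(z-c[2])/r[2]
E
python3 - <<'E'
from h import *
s=read_state();P,q=s['position'],s['ee_rot']
a,b=wworld(P,q,316,132,112),wworld(P,q,314,342,112);print(a,b,(a+b)/2,np.hypot(*(a-b)[:2]),np.arctan2(*(a-b)[1::-1]))
a,b=wworld(P,q,485,180,83),wworld(P,q,475,282,83);print('rib',a,b,(a+b)/2)
print(R.from_quat(q).as_matrix().round(3))
E
```

```text
[655.86877487 241.68918894 112.        ] [514.70275238 279.49122463 112.        ] [585.28576362 260.59020679 112.        ] 146.13979543153607 -0.2616454764476353
rib [594.88087678 125.51316036  83.        ] [514.61020428 144.84563153  83.        ] [554.74554053 135.17939594  83.        ]
[[ 0.968 -0.25   0.001]
 [-0.25  -0.968  0.001]
 [ 0.001 -0.001 -1.   ]]
```

```bash
python3 -m handwheel '[[0.002,0.001,0.05,0,0,0,1],[0.002,0.001,0.09,0,0,0,1],[0.002,0.001,0.104,0,0,0,1],[0.002,0.001,0.104,0,0,0,0],[0.002,0.001,0.104,0,0,0,-1],[0.002,0.001,0.104,0,0,0,-1],[0.002,0.001,0.104,0,0,0,-1],[0.002,0.001,0.104,0,0,0,-1],[0.002,0.001,0.104,0,0,0,-1],[0.002,0.001,0.104,0,0,0,-1]]'
```

```text
clock: 2.9
position: [586.1, 260.1, 99.7]
ee_rot: [0.992, -0.127, 0.002, -0.002]
contact_force: [0.5, 1.2, 6.3]
gripper_width: 12.2
grasp_force: 63.9
```

```bash
python3 -m handwheel '[[0,0,0,0,0,0.08,-1],[0,0,0,0,0,0.16,-1],[0,0,0,0,0,0.24,-1],[0,0,0,0,0,0.32,-1],[0,0,0,0,0,0.4,-1],[0,0,0,0,0,0.48,-1],[0,0,0,0,0,0.56,-1],[0,0,0,0,0,0.64,-1],[0,0,0,0,0,0.72,-1],[0,0,0,0,0,0.74,-1]]'
python3 - <<'E'
from h import *
s=read_state();print(s['wrist_torque'],R.from_quat(s['ee_rot']).as_matrix()[:2,0]);snap('wrist','w2')
E
```

```text
clock: 4.15
position: [585.3, 260.0, 99.7]
ee_rot: [0.879, -0.477, 0.001, -0.001]
contact_force: [-1.5, 1.4, 7.7]
gripper_width: 12.5
grasp_force: 64.9
[0.38557899 0.66669967 0.28343972] [ 0.54557592 -0.83806134]
```

View pics/w2.png

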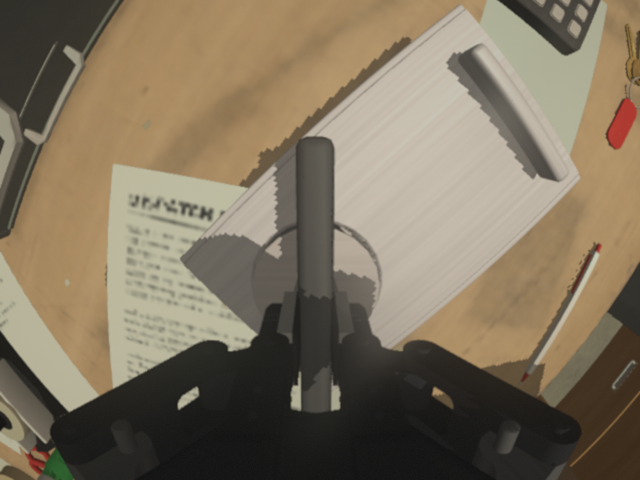

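The bar (columns 298–334) turned with the gripper by 0.73 rad while the box stayed put. I'll lift now.

```bash
python3 -m handwheel '[[0,0,-0.005,0,0,0,-1],[0,0,-0.01,0,0,0,-1],[0,0,-0.02,0,0,0,-1],[0,0,-0.035,0,0,0,-1],[0,0,-0.05,0,0,0,-1],[0,0,-0.07,0,0,0,-1],[0,0,-0.09,0,0,0,-1],[0,0,-0.09,0,0,0,-1]]'
python3 - <<'E'
from h import *
s=read_state();print(s['wrist_torque'],s['joints']);print(R.from_quat(s['ee_rot']).as_matrix().round(3));snap('side','s2')
p=cv2.imread('pics/s2.png');cv2.imwrite('pics/s2c.png',cv2.resize(p[80:280,260:420],None,fx=3,fy=3))
E
```

```text
clock: 5.2
position: [585.6, 259.8, 190.3]
ee_rot: [0.879, -0.477, 0.001, -0.003]
contact_force: [-0.3, -0.7, -3.6]
gripper_width: 12.5
grasp_force: 62.7
[ 0.01907181  0.05993025 -0.04056194] [ 6.69951177e-01  4.37401881e-01 -1.51400485e-02  5.11506999e-04
 -1.11257323e+00 -9.40601251e-02]
[[ 0.545 -0.839  0.005]
 [-0.839 -0.545  0.003]
 [-0.    -0.006 -1.   ]]
```

View pics/s2c.png

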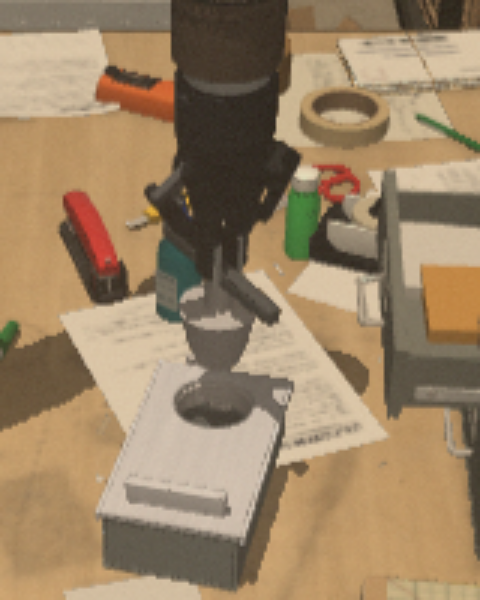

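```bash
python3 -m handwheel '[[0.015,0.01,0,0,0,0,-1],[0.045,0.03,0,0,0,0,-1],[0.082,0.055,0,0,0,0,-1],[0.123,0.083,0,0,0,0,-1],[0.164,0.111,0,0,0,0,-1],[0.205,0.139,0,0,0,0,-1],[0.246,0.167,0,0,0,0,-1],[0.287,0.195,0,0,0,0,-1],[0.328,0.222,0,0,0,0,-1],[0.355,0.24,0,0,0,0,-1]]'
python3 -m handwheel '[[0.014,0.010,0,0,0,0,-1],[0.014,0.010,0,0,0,0,-1],[0.014,0.010,0,0,0,0,-1]]'
python3 - <<'E'
from h import *
s=read_state();P,q=s['position'],s['ee_rot'];print(P,s['joints'],R.from_quat(q).as_matrix().round(3));snap('side','s3');snap('wrist','w3')
a=cv2.imread('pics/s3.png')[200:420,240:440];a=cv2.resize(a,None,fx=2,fy=2);b=cv2.resize(cv2.imread('pics/w3.png'),(400,300))
o=np.zeros((440,800,3),np.uint8);o[:,:400]=a;o[:300,400:]=b;cv2.imwrite('pics/m3.png',o)
E
```

```text
clock: 6.5
position: [574.9, -172.1, 186.2]
ee_rot: [0.878, -0.478, -0.001, 0.001]
contact_force: [-0.8, 0.6, -3.4]
gripper_width: 12.1
grasp_force: 62.5
clock: 6.88
position: [575.5, -185.9, 187.0]
ee_rot: [0.879, -0.477, -0.0, -0.0]
contact_force: [-1.0, 0.0, -2.9]
gripper_width: 11.8
grasp_force: 62.6
[ 575.48041916 -185.88909008  186.99346434] [-4.51942239e-02  3.84492556e-01 -1.08193251e-01 -3.82047732e-04
 -1.07878647e+00  6.21867459e-01] [[ 0.545 -0.838 -0.001]
 [-0.838 -0.545  0.   ]
 [-0.001  0.    -1.   ]]
```

View pics/m3.png

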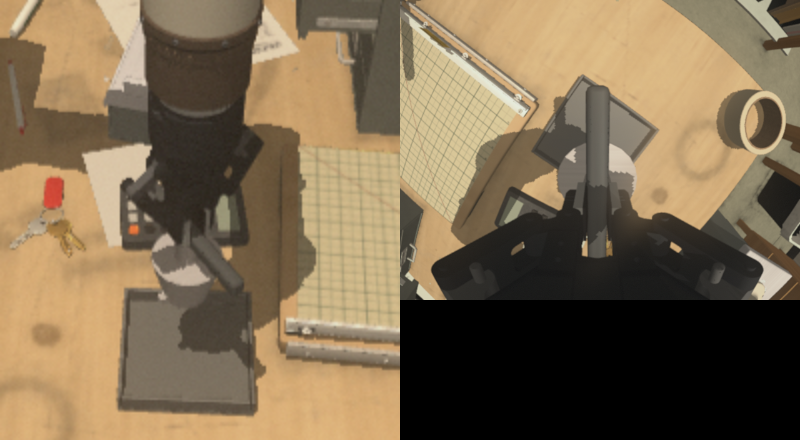

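The plug hangs over the tray, plumb, with the tray's far corners clear of it. I'll lower it.

```bash
python3 -m handwheel '[[0,0,0.02,0,0,0,-1],[0,0,0.045,0,0,0,-1],[0,0,0.07,0,0,0,-1],[0,0,0.085,0,0,0,-1],[0,0,0.092,0,0,0,-1],[0,0,0.096,0,0,0,-1],[0,0,0.098,0,0,0,-1],[0,0,0.098,0,0,0,-1]]'
```

```text
clock: 7.98
position: [576.0, -186.6, 89.8]
ee_rot: [0.879, -0.477, 0.0, -0.0]
contact_force: [-0.2, -0.3, -3.7]
gripper_width: 12.2
grasp_force: 62.5
```

```bash
python3 -m handwheel '[[0,0,0.002,0,0,0,-1],[0,0,0.002,0,0,0,-1]]'
```

```text
clock: 8.22
position: [575.7, -186.5, 87.3]
ee_rot: [0.879, -0.477, -0.0, -0.0]
contact_force: [-0.6, 0.2, -2.3]
gripper_width: 12.5
grasp_force: 62.6
```

```bash
python3 -m handwheel '[[0,0,0.001,0,0,0,-1],[0,0,0.002,0,0,0,-1],[0,0,0.002,0,0,0,-1]]'
```

```text
clock: 8.6
position: [576.0, -186.6, 85.7]
ee_rot: [0.879, -0.477, 0.0, -0.0]
contact_force: [0.1, 0.5, -1.0]
gripper_width: 12.2
grasp_force: 62.9
```

The foot is touching the floor, so I'll open and rise.

```bash
python3 -m handwheel '[[0,0,0.0005,0,0,0,-0.5],[0,0,0.0005,0,0,0,0.2],[0,0,0.0005,0,0,0,1],[0,0,0.0005,0,0,0,1],[0,0,0.0005,0,0,0,1],[0,0,-0.03,0,0,0,1],[0,0,-0.07,0,0,0,1],[0,0,-0.1,0,0,0,1],[0,0,-0.1,0,0,0,1]]'
python3 - <<'E'
from h import *
s=read_state();P,q=s['position'],s['ee_rot'];print(P,R.from_quat(q).as_matrix().round(3));snap('side','s4');snap('wrist','w4')
a=cv2.imread('pics/s4.png')[200:420,240:440];a=cv2.resize(a,None,fx=2,fy=2);b=cv2.resize(cv2.imread('pics/w4.png'),(400,300))
o=np.zeros((440,800,3),np.uint8);o[:,:400]=a;o[:300,400:]=b;cv2.imwrite('pics/m4.png',o)
E
```

```text
clock: 9.72
position: [577.4, -186.7, 188.5]
ee_rot: [0.879, -0.477, 0.003, -0.001]
contact_force: [-0.8, -0.3, 0.3]
gripper_width: 85.4
grasp_force: 0.0
[ 577.38820112 -186.73405928  188.52820042] [[ 0.545 -0.838  0.007]
 [-0.838 -0.545 -0.001]
 [ 0.004 -0.005 -1.   ]]
```

View pics/m4.png

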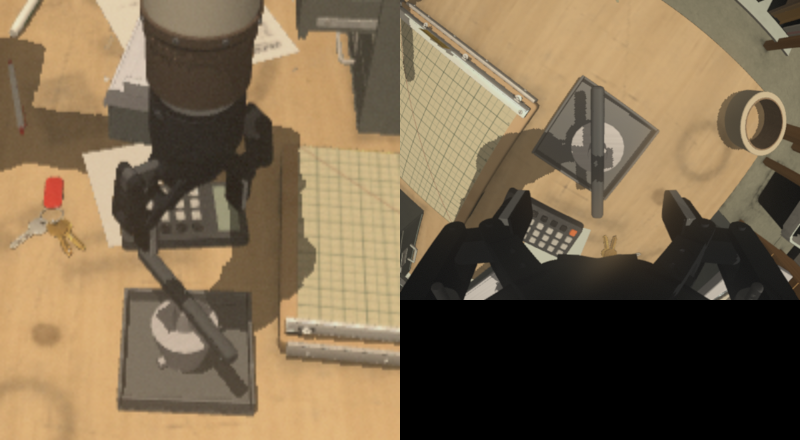

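The plug stands upright on its foot in the tray, and the calculator and keys haven't moved. Next is the rib.

```bash
python3 -m handwheel '[[-0.02,-0.01,0,0,0,0,1],[-0.055,-0.03,0,0,0,-0.09,1],[-0.095,-0.051,0,0,0,-0.18,1],[-0.135,-0.073,0,0,0,-0.28,1],[-0.175,-0.094,0,0,0,-0.38,1],[-0.21,-0.113,0,0,0,-0.48,1],[-0.24,-0.129,0,0,0,-0.58,1],[-0.265,-0.142,0,0,0,-0.67,1],[-0.279,-0.15,0,0,0,-0.736,1],[-0.279,-0.15,0,0,0,-0.736,1]]'
python3 -m handwheel '[[0,0,0,0,0,0,1],[0,0,0.02,0,0,0,1],[0,0,0.02,0,0,0,1]]'
python3 - <<'E'
from h import *
s=read_state();P,q=s['position'],s['ee_rot'];print(P,R.from_quat(q).as_matrix().round(3));snap('wrist','w5')
E
```

```text
clock: 11.08
position: [548.8, 129.8, 183.8]
ee_rot: [0.992, -0.129, -0.001, 0.001]
contact_force: [-0.7, -0.2, -0.1]
gripper_width: 85.3
grasp_force: 0.0
clock: 11.45
position: [548.5, 127.8, 163.7]
ee_rot: [0.992, -0.13, -0.002, 0.001]
contact_force: [-0.6, 0.2, 1.0]
gripper_width: 85.2
grasp_force: 0.0
[548.46856009 127.80752039 163.70535548] [[ 0.966 -0.258 -0.004]
 [-0.258 -0.966 -0.002]
 [-0.003  0.003 -1.   ]]
```

View pics/w5.png

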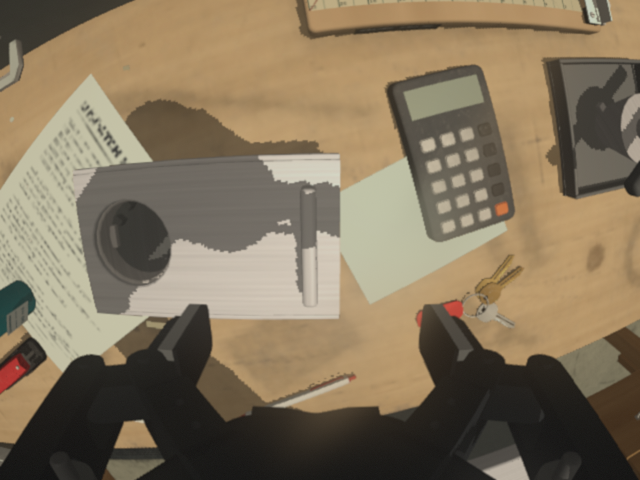

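The rib sits at columns 303–317, rows 186–306, centred between the fingers within about 2 mm. I'll descend and pinch it.

```bash
python3 -m handwheel '[[0.002,-0.002,0.03,0,0,0,0.5],[0.002,-0.002,0.06,0,0,0,0.2],[0.002,-0.002,0.085,0,0,0,0],[0.002,-0.002,0.095,0,0,0,0],[0.002,-0.002,0.095,0,0,0,-1],[0.002,-0.002,0.095,0,0,0,-1],[0.002,-0.002,0.095,0,0,0,-1],[0.002,-0.002,0.095,0,0,0,-1],[0.002,-0.002,0.095,0,0,0,-1]]'
```

```text
clock: 12.62
position: [552.9, 130.8, 71.7]
ee_rot: [0.992, -0.129, 0.001, -0.0]
contact_force: [-0.6, -0.7, 5.9]
gripper_width: 7.6
grasp_force: 62.7
```

```bash
python3 -m handwheel '[[0,-0.005,0,0,0,0,-1],[0,-0.015,0,0,0,0,-1],[0,-0.027,0,0,0,0,-1],[0,-0.04,0,0,0,0,-1],[0,-0.053,0,0,0,0,-1],[0,-0.066,0,0,0,0,-1],[0,-0.078,0,0,0,0,-1],[0,-0.088,0,0,0,0,-1],[0,-0.094,0,0,0,0,-1],[0,-0.094,0,0,0,0,-1]]'
```

```text
clock: 13.88
position: [576.0, 222.2, 71.7]
ee_rot: [0.992, -0.128, 0.0, -0.0]
contact_force: [-3.5, 0.0, 7.1]
gripper_width: 7.7
grasp_force: 62.9
```

```bash
python3 -m handwheel '[[0,-0.002,0,0,0,0,-1],[0,-0.004,0,0,0,0,-1],[0,-0.006,0,0,0,0,-1],[0,-0.006,0,0,0,0,-1]]'; python3 -m handwheel '[[0,-0.002,0,0,0,0,-1],[0,-0.002,0,0,0,0,-1]]'
```

```text
clock: 14.38
position: [577.3, 227.2, 71.7]
ee_rot: [0.992, -0.129, -0.0, 0.0]
contact_force: [-3.0, -1.8, 7.5]
gripper_width: 8.1
grasp_force: 62.9
clock: 14.62
position: [577.4, 227.7, 71.7]
ee_rot: [0.992, -0.129, -0.001, 0.001]
contact_force: [-3.1, -4.2, 9.3]
gripper_width: 8.0
grasp_force: 63.1
```

```bash
python3 -m handwheel '[[0,-0.002,0,0,0,0,-1],[0,-0.003,0,0,0,0,-1],[0,-0.003,0,0,0,0,-1]]'
```

```text
clock: 15.0
position: [577.3, 227.8, 71.7]
ee_rot: [0.992, -0.129, -0.002, 0.004]
contact_force: [-3.6, -11.8, 11.0]
gripper_width: 8.3
grasp_force: 63.3
```

It's at the stop: force is rising with no more motion. Release, retreat upwards and check.

```bash
python3 -m handwheel '[[0,0.002,0,0,0,0,0],[0,0.003,0,0,0,0,0.5],[0,0.003,0,0,0,0,1],[0,0.003,0,0,0,0,1],[0,0.003,-0.03,0,0,0,1],[0,0.003,-0.08,0,0,0,1],[0,0.003,-0.13,0,0,0,1],[0,0.003,-0.13,0,0,0,1],[0,0.003,-0.13,0,0,0,1]]'
python3 - <<'E'
from h import *
s=read_state();P,q=s['position'],s['ee_rot'];print(P,s['contact_force']);snap('side','s6');snap('wrist','w6')
a=cv2.imread('pics/s6.png')[120:420,220:420];a=cv2.resize(a,None,fx=2,fy=2);b=cv2.resize(cv2.imread('pics/w6.png'),(400,300))
o=np.zeros((600,800,3),np.uint8);o[:,:400]=a;o[:300,400:]=b;cv2.imwrite('pics/m6.png',o)
E
```

```text
clock: 16.12
position: [577.6, 229.3, 199.8]
ee_rot: [0.992, -0.129, -0.0, -0.0]
contact_force: [-0.3, -0.6, -1.1]
gripper_width: 85.2
grasp_force: 0.0
[577.58333772 229.2934329  199.80393912] [-0.29277538 -0.5810418  -1.09119372]
```

View pics/m6.png

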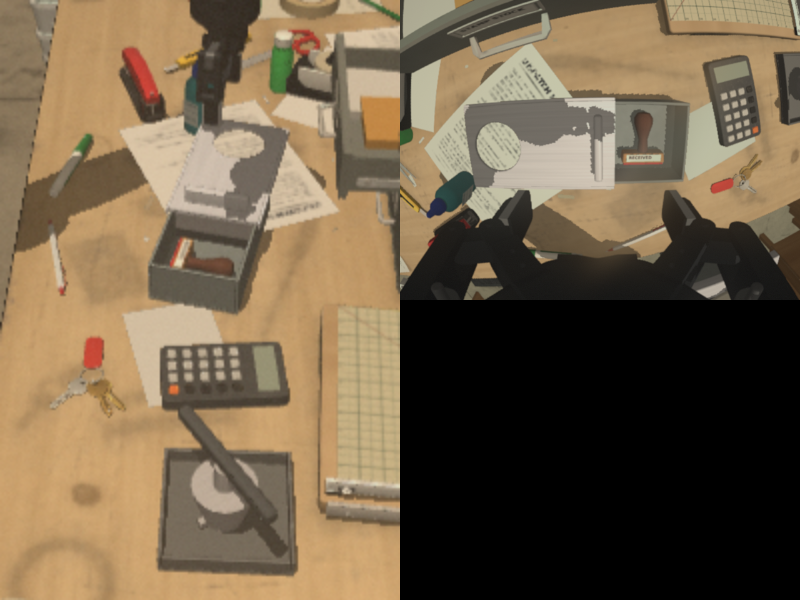

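The lid is fully open with the stamp exposed at (640,140), the plug is upright in the tray at (225,490), and the other items are undisturbed.

```bash
python3 -c "from bench import job_done; print(job_done())"
```

```text
the job is handed in; nothing more can be done
None
```

The job is done and handed in: the plug was twisted free and stands upright in the tray, the lid is open to its stop with the stamp reachable, and the calculator, keys and glue bottle were left where they were.

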